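# Ring flat 42 from the concierge's entry-phone

### The arm

A 6-joint arm with a two-finger parallel gripper is mounted at the origin on the work surface. World frame = base frame: x ahead of the robot, y to its left, z up, the work surface at z = 0. Lengths are in m, angles in rad, forces in N, time in s.
With the tool pointing down it reaches from about 0.425 to 0.95 m from the base axis. Payload 3.5 kg.
Tool frame: the origin (TCP) lies at the very end of the fingers, on their centre line; the grasp point (between the pads) lies ctrl.grip_point_offset behind it (ctrl.grip_point_offset is the distance from the TCP to the grasp point, in m); z points along the fingers, y is the direction in which the jaws open and shut (so a half turn about z gives the same grasp; the last joint's range is limited). The gripper opens to 85 mm and grips with 20 to 120 N. Pads are 22 mm wide; open, the fingers measure 114 mm over their backs; the gripper's body (76 mm by 85 mm) begins 54 mm behind the grasp point. The pads swing forward as they close: fully open they stand 13 mm farther back than shut.
Start: joints at [-1.419, 0.286, 1.577, -0, 1.279, -0.15], TCP at [0.201, -0.644, 0.231] pointing down, gripper open.
Joint ranges: [-2.77, 2.77], [-0.9, 2.22], [0.21, 2.48], [-1.53, 4.67], [0.24, 2.81], [-2.84, 2.84]. Speed limits (rad/s): [2.79, 2.79, 3.14, 3.14, 3.14, 3.14].

### API

Orientations are given as a unit quaternion [x, y, z, w].
In Python, from plant import ctrl gives the robot as it stands.
- The arm moves only by the tool servo_tool, never from a script. Its argument "increments" is a list of rows, each a list of 5 numbers: the opening, from 0 (shut) to 1 (fully open), then the shift along the world's x, y, z in units of 40 mm (1.0 is 40 mm), then the turn about the world's z in units of 5 degrees (1.0 is 5 degrees). A call has exactly 10 rows; each row is the pose to reach, as a shift and turn from the pose measured when the call began; what a row does not reach only later rows make up. A row lasts 1/12 s, in which the tool goes at most 41.7 mm and 7.16 degrees, less where a joint would pass 70% of its speed; a pose out of reach is approached as far as the arm can. A call with a gripper value outside its range is refused whole. The fingers move at their own pace and stop on an object; "grip_force" is the grip in N (left out, the last holds). Time passes only in rows, so rows that repeat a pose let the fingers close, or fill a call up. It gives the time, the measured TCP pose, the force and the opening at its end, in the units of the state.
- ctrl.get_state(): the state, without advancing time (a new reading comes with each control period).
- ctrl.read_camera(name): name is "side" or "top" or "wrist"; returns a dict with "frame" (480x640x3 uint8, red, green, blue), "K" (3x3 intrinsics, pixels), "extrinsics" (4x4, takes a point from camera to world coordinates). Camera axes: x right, y down, z forward; pixel columns grow to the right and rows downward; lengths in m; the calibration is good to about 2 mm. A picture is of the moment at which its call begins. There is no depth.
- ctrl.sign_off(): hands the job in, once; it reports no verdict.
Trained networks look in a picture, given as the dict that the camera call returned (one of the last four; its "shot" number tells which), for a name from the list of things; names that differ only in an ending like _2 or _b are one class to them, and where a whole thing is asked for, a point or a joint stands for the part that bears it (a point fixed in the world has none). Each returns a list of dicts, best first, with "conf" (0 to 1); they miss things now and then, are a little off and sometimes report something else, mostly with a low value. They report only what shows in the picture. A call takes as long as a camera call.
- ctrl.masks_of(picture, query): "region" (480x640 bool, what is visible of it) and "extent" ([left, top, right, bottom] in pixels, round what is visible of it).
- ctrl.landmark_of(picture, query): "centre" ([row, column] in pixels: a listed point, or the origin of a listed thing).
The state is a dict: "time": time; "qpos": joint angles; "dq": joint speeds; "joint_efforts": joint torques, N m; "eef_pos": TCP position; "tcp_rot": TCP orientation; "contact_force": force on the tool from outside, world axes, zero at the start; "wrist_torque": the same for the moment, N m; "opening": opening from 0.0 (shut) to 1.0 (fully open).
Only numpy, scipy, OpenCV 4.12 (cv2) and the standard library are available. Lean on these libraries where they do the work, as an engineer would, in place of code of your own. Each camera call takes 0.05 s, during which the arm holds its last target. There are 200 camera calls.

### The job

Ring flat 42 on the entry-phone station on the concierge's desk: press 4, then 2 on its telephone-style keypad, and then the long call bar at the right of the keypad. Tap each key lightly with a fingertip so that it goes well in, and let it come back up before the next; press no other key. Do not shove or lift the station, and leave the mug, parcel, stamp and key beside it where they are.

Things in the scene. Friction and masses are not known exactly. Their poses are not given: they have to be found in the camera images.
- station: entry-phone desk station, 300 (y) x 250 (x) mm, dark case, grey face plate with white keys, 1.6 kg, loose on rubber feet. Origin at desk level under its middle; x points away from the robot (the low front edge faces it), y to its user's left. On the far part of the face a dark display 116 x 38 mm, on the left a speaker grille of slots
- station_face (a point): middle of the face, 50 mm above the desk. The face slopes up 9 degrees along the station's x: 30 mm high at the front edge, 70 mm at the back. Keypad: blank keys 22 mm square, 38 mm apart both ways, 10 mm proud, in telephone order: 1 2 3 in the row farthest from the robot, then 4 5 6, then 7 8 9, nearest star 0 hash; 1 on the left (y+), 3 on the right
- key_4_top (a point): middle of the top of key 4 (left column, second row from the far side), 22 mm square. Every key moves 6 mm straight into the face on a spring: 2 N to start it, 6 N at the bottom stop; it counts as pressed beyond 2.5 mm (3.8 N) and springs back by itself. A fingertip up to 35 mm wide, centred on a key, clears the neighbouring keys
- key_2_top (a point): middle of the top of key 2 (middle column, row farthest from the robot), 22 mm square, same spring
- key_call_top (a point): middle of the top of the call key, a long bar 50 (y) x 24 (x) mm, 10 mm proud, on the near right of the station, level with the nearest keypad row, same spring
- key_1 (a joint): key 1, left column, farthest row: travel in m, 0 = up, 0.006 = fully down
- key_2 (a joint): key 2, middle column, farthest row: travel in m, 0 = up, 0.006 = fully down
- key_3 (a joint): key 3, right column, farthest row: travel in m, 0 = up, 0.006 = fully down
- key_4 (a joint): key 4, left column, second row: travel in m, 0 = up, 0.006 = fully down
- key_5 (a joint): key 5, middle column, second row: travel in m, 0 = up, 0.006 = fully down
- key_6 (a joint): key 6, right column, second row: travel in m, 0 = up, 0.006 = fully down
- key_7 (a joint): key 7, left column, third row: travel in m, 0 = up, 0.006 = fully down
- key_8 (a joint): key 8, middle column, third row: travel in m, 0 = up, 0.006 = fully down
- key_9 (a joint): key 9, right column, third row: travel in m, 0 = up, 0.006 = fully down
- key_star (a joint): key star, left column, nearest row: travel in m, 0 = up, 0.006 = fully down
- key_0 (a joint): key 0, middle column, nearest row: travel in m, 0 = up, 0.006 = fully down
- key_hash (a joint): key hash, right column, nearest row: travel in m, 0 = up, 0.006 = fully down
- key_call (a joint): call key (the long bar): travel in m, 0 = up, 0.006 = fully down
- key_door (a joint): door-release key (round, 32 mm, to the right of keys 3 and 6): travel in m, 0 = up, 0.006 = fully down
- mug: white ceramic mug, 80 mm wide, 95 mm high, standing to the left of the station; origin under its middle
- parcel: small cardboard parcel with a white label, 120 x 160 mm, 70 mm high, behind the far edge of the station; origin under its middle
- stamp: rubber stamp with a wooden knob, foot 30 x 55 mm, 72 mm high, to the right of the station; origin under its middle
- keyring: mailbox key on a brass tag, 70 mm long, 5 mm thick, lying to the left of the station near its front; origin under the middle of the tag

How it is judged:
By the outcome, as a careful person would: the job done as asked, in the order asked, and still so for the second after the job is handed in, with the robot touching nothing.
It also fails if it takes over 42 s, if anything falls off the work surface, if the arm or the gripper's body presses on something with over 40 N, if the wrist force passes 120 N, or if a joint passes its speed limit or range.

## Working session

There is one attempt and no reset: what is moved stays moved. The work goes in short steps, Python scripts to look and compute and a tool call to move; the robot and the scene stay as the last step left them, time stands still between calls to the robot, and variables do not carry over. Pictures are saved under pics/ and viewed, about 8 in all and at most 12, crops included, and the job is handed in when it is done.

Besides the shell and the picture viewer there is one more tool, called after "Emit:" as name([rows], argument=value, ...), one row to a line, values as JSON. servo_tool: Moves the arm, as the interface text tells. Its arguments: {"type":"object","properties":{"increments":{"type":"array"},"grip_force":{"type":"number"}},"required":["increments"]}

```bash
mkdir -p pics; cat > h.py <<'E'
import numpy as np, cv2
from plant import ctrl
def ray(p,rc):
    K,T=np.array(p["K"]),np.array(p["extrinsics"])
    d=T[:3,:3]@np.linalg.solve(K,[rc[1],rc[0],1.0]); return T[:3,3],d
def atz(p,rc,z):
    o,d=ray(p,rc); return o+d*(z-o[2])/d[2]
def proj(p,X):
    T=np.linalg.inv(np.array(p["extrinsics"])); c=T[:3,:3]@np.array(X)+T[:3,3]; u=np.array(p["K"])@c; return u[1]/u[2],u[0]/u[2]
def tri(obs):
    A=np.zeros((3,3));b=np.zeros(3)
    for p,rc in obs:
        o,d=ray(p,rc); d/=np.linalg.norm(d); M=np.eye(3)-np.outer(d,d);A+=M;b+=M@o
    return np.linalg.solve(A,b)
def save(p,n): cv2.imwrite(f"pics/{n}.png",p["frame"][:,:,::-1])
E
python3 - <<'E'
from h import *
s=ctrl.get_state();print(s["time"],s["eef_pos"],s["tcp_rot"],s["opening"])
P={n:ctrl.read_camera(n) for n in("top","side")}
for n,p in P.items(): save(p,n+"0")
for q in("station_face","key_4_top","key_2_top","key_call_top","station"):
    o=[]
    for n,p in P.items():
        r=ctrl.landmark_of(p,q)
        if r: print(q,n,r[0]["centre"],r[0]["conf"],atz(p,r[0]["centre"],.06).round(4));o.append((p,r[0]["centre"]))
    if len(o)==2: print(tri(o).round(4))
E
```

```text
0.0 [ 0.20058263 -0.64382625  0.22993723] [ 9.88634319e-01  1.50335629e-01  4.14071254e-06 -1.17561195e-03] 1.0034568754981457
station_face top [252.7, 423.7] 0.86 [ 0.5866 -0.1183  0.06  ]
station_face side [221.4, 381.9] 0.97 [ 0.5748 -0.1133  0.06  ]
[ 0.5849 -0.1221  0.0492]
key_4_top top [252.4, 428.6] 0.63 [ 0.5874 -0.1273  0.06  ]
key_4_top side [225.2, 381.7] 0.51 [ 0.5659 -0.1019  0.06  ]
[ 0.5891 -0.1334  0.0282]
key_2_top top [235.7, 426.2] 0.59 [ 0.6181 -0.1226  0.06  ]
key_2_top side [212.0, 372.2] 0.43 [ 0.6152 -0.1247  0.06  ]
[ 0.6168 -0.1239  0.0596]
key_call_top top [287.7, 494.1] 0.7 [ 0.5256 -0.2479  0.06  ]
key_call_top side [207.5, 426.0] 0.7 [ 0.5327 -0.2337  0.06  ]
[ 0.531  -0.2446  0.0557]
station top [257.0, 421.9] 0.76 [ 0.5786 -0.115   0.06  ]
station side [235.3, 376.0] 0.65 [ 0.5515 -0.0639  0.06  ]
[ 0.5861 -0.1207  0.0046]
```

```bash
python3 -c "
import cv2,numpy as np
a=[cv2.imread(f'pics/{n}0.png') for n in('top','side')];cv2.imwrite('pics/both.png',cv2.resize(np.hstack(a),(800,300),interpolation=cv2.INTER_AREA))"
```

```text
(no output)
```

View pics/top0.png

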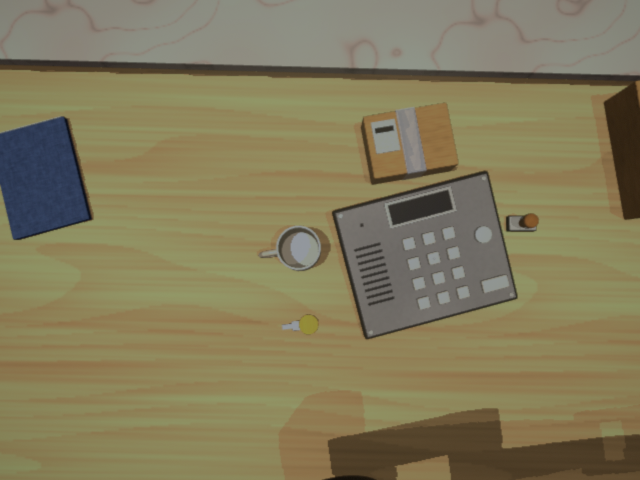

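The top view shows the station yawed about 14°. Keys 1, 2 and 3 are at pixel columns 409, 429 and 448 near row 239. Key 4 is at (414,264), call at (495,284) and door at (483,235). Next I'll get exact key centroids on the key-top plane.

```bash
cat >> h.py <<'E'
def blobs(p,mask,thr,amin,amax):
    g=cv2.cvtColor(p["frame"],cv2.COLOR_RGB2GRAY)
    n,_,st,c=cv2.connectedComponentsWithStats(((g>thr)&mask).astype(np.uint8))
    return [(c[i][1],c[i][0],int(st[i][4])) for i in range(1,n) if amin<st[i][4]<amax]
def onplane(p,rc,o0,yaw,h):  # plane = face raised by h along its normal
    t=np.radians(9); xa=np.array([np.cos(yaw),np.sin(yaw),0]); nrm=-np.sin(t)*xa+np.array([0,0,np.cos(t)])
    o,d=ray(p,rc); q=np.array(o0)+h*nrm; return o+d*((q-o)@nrm)/(d@nrm)
def local(X,o0,yaw):
    d=X-np.array(o0); return np.array([np.cos(yaw)*d[0]+np.sin(yaw)*d[1],-np.sin(yaw)*d[0]+np.cos(yaw)*d[1],d[2]])
E
python3 - <<'E'
from h import *
for n in("top","side"):
    p=ctrl.read_camera(n)
    m=ctrl.masks_of(p,"station")[0]["region"].astype(np.uint8)
    r=cv2.minAreaRect(cv2.findNonZero(m)); print(n,r)
    g=cv2.cvtColor(p["frame"],cv2.COLOR_RGB2GRAY); print(np.percentile(g[m>0],[10,50,80,90,95,99]))
    m=cv2.erode(m,np.ones((9,9)))>0
    o0=[.585,-.121,.05]; yaw=np.radians(14)
    for b in blobs(p,m,np.percentile(g[m>0],50)+25,25,900):
        X=onplane(p,b[:2],o0,yaw,.01); print(np.round(b,1),X.round(4),local(X,o0,yaw).round(4))
E
```

```text
top ((425.59832763671875, 254.3078155517578), (133.61940002441406, 161.61961364746094), 75.46554565429688)
[ 55. 108. 112. 133. 147. 148.]
[206.2 415.5 253. ] [ 0.6705 -0.1     0.0741] [ 0.0881 -0.0003  0.0241]
[232.8 448.4 113. ] [ 0.6241 -0.1626  0.0645] [ 0.0279 -0.0498  0.0145]
[234.2 483.4 196. ] [ 0.6234 -0.2279  0.0619] [ 0.0114 -0.113   0.0119]
[238.  428.6 115. ] [ 0.6136 -0.1264  0.0643] [ 0.0264 -0.0121  0.0143]
[243.5 408.6 110. ] [ 0.6027 -0.0897  0.064 ] [0.0247 0.0261 0.014 ]
[252.7 453.4 112. ] [ 0.5881 -0.1733  0.0586] [-0.0097 -0.0515  0.0086]
[257.9 433.6 108. ] [ 0.5776 -0.1368  0.0584] [-0.011  -0.0136  0.0084]
[263.3 413.6 111. ] [ 0.5667 -0.1002  0.0581] [-0.0128  0.0246  0.0081]
[272.5 458.1 108. ] [ 0.552  -0.1836  0.0527] [-0.0472 -0.0528  0.0027]
[277.7 438.5 111. ] [ 0.5415 -0.1474  0.0524] [-0.0486 -0.0151  0.0024]
[283.1 418.6 111. ] [ 0.5306 -0.1107  0.0522] [-0.0502  0.0232  0.0022]
[283.6 495.  287. ] [ 0.5333 -0.2536  0.0471] [-0.0823 -0.1162 -0.0029]
[292.2 463.  107. ] [ 0.5158 -0.1942  0.0467] [-0.0848 -0.0542 -0.0033]
[297.4 443.3 109. ] [ 0.5053
[... 565 characters left out ...]
. ] [ 0.6168 -0.1245  0.0649] [ 0.03   -0.011   0.0149]
[214.9 405.6  44. ] [ 0.555  -0.1813  0.0532] [-0.0437 -0.0513  0.0032]
[216.8 385.7  42. ] [ 0.5804 -0.1348  0.0589] [-0.0078 -0.0123  0.0089]
[218.8 365.2  44. ] [ 0.6062 -0.0879  0.0646] [0.0285 0.027  0.0146]
[221.2 419.8  44. ] [ 0.5192 -0.1926  0.0473] [-0.0812 -0.0535 -0.0027]
[223.2 399.8  44. ] [ 0.5449 -0.1456  0.053 ] [-0.0449 -0.0142  0.003 ]
[225.3 379.4  46. ] [ 0.5705 -0.099   0.0587] [-0.0087  0.0249  0.0087]
[230.1 414.1  46. ] [ 0.5087 -0.1558  0.0471] [-0.0824 -0.0153 -0.0029]
[232.1 393.8  46. ] [ 0.5343 -0.1096  0.0528] [-0.0464  0.0233  0.0028]
[239.1 408.4  48. ] [ 0.4982 -0.12    0.0468] [-0.084   0.0219 -0.0032]
```

Emit:
servo_tool([
  [0,0,0.5,0.5,0],
  [0,0.8,1.5,1,0],
  [0,1.8,2.5,1,0],
  [0,2.8,3.5,1,0],
  [0,3.6,4.5,1,0],
  [0,4.4,5.5,1,0],
  [0,5.2,6.5,1,0],
  [0,6,7.6,1,0],
  [0,6.6,8.6,1,0],
  [0,6.6,8.6,1,0],
])

```text
time: 1.63
eef_pos: [0.4386, -0.3366, 0.2716]
tcp_rot: [0.989, 0.15, 0.0, 0.0]
contact_force: [1.4, -0.3, -0.1]
opening: -0.0
```

Emit:
servo_tool([
  [0,0.5,0.9,0,0],
  [0,1,1.8,-0.2,0],
  [0,1.5,2.7,-0.6,0],
  [0,2,3.6,-1,0],
  [0,2.5,4.5,-1.5,0],
  [0,3,5.4,-2,0],
  [0,3.23,5.92,-2.4,0],
  [0,3.23,5.92,-2.8,0],
  [0,3.23,5.92,-2.8,0],
  [0,3.23,5.92,-2.8,0],
])

```text
time: 2.47
eef_pos: [0.5672, -0.0994, 0.1588]
tcp_rot: [0.989, 0.151, -0.001, -0.0]
contact_force: [-0.2, 0.3, 0.1]
opening: 0.006
```

```bash
python3 - <<'E'
from h import *
s=ctrl.get_state();print(s["time"],s["eef_pos"],s["contact_force"])
p=ctrl.read_camera("wrist");f=p["frame"].copy()
for nm,X in dict(k4=(.568,-.0996,.0585),k2=(.615,-.1255,.0647),call=(.5335,-.253,.0475),tcp=tuple(s["eef_pos"])).items():
    r,c=proj(p,X);print(nm,r,c)
    if 0<=r<480 and 0<=c<640: cv2.drawMarker(f,(int(c),int(r)),(255,0,0),0,20,1)
cv2.imwrite("pics/w1.png",f[:,:,::-1])
o0=[.585,-.121,.05];yaw=np.radians(16.3)
g=cv2.cvtColor(p["frame"],cv2.COLOR_RGB2GRAY);print(np.percentile(g,[5,50,80,90,95]))
for b in blobs(p,np.ones(g.shape,bool),130,300,20000):
    print(np.round(b,1),onplane(p,b[:2],o0,yaw,.01).round(4))
E
```

```text
2.4667 [ 0.56719649 -0.09940417  0.15877707] [-0.17127877  0.28974865  0.07196462]
k4 236.06949398953304 319.1570931338268
k2 176.92594719081805 387.44102534515304
call 340.08974016548905 516.5369592424078
tcp 316.8734185222363 317.70094910398774
[ 25. 157. 204. 222. 231.]
[ 174.9  392.4 1242. ] [ 0.6169 -0.1278  0.0647]
[190.8 631.5 594. ] [ 0.6492 -0.2625  0.0636]
[ 235.4  385.3 1086. ] [ 0.5804 -0.1378  0.0587]
[ 236.6  447.8 1072. ] [ 0.5911 -0.1743  0.0587]
[285.4 321.6 769. ] [ 0.5349 -0.1116  0.0529]
[ 289.4  410.  2205. ] [ 0.5492 -0.1673  0.0526]
[334.2 376.3 704. ] [ 0.5086 -0.1594  0.0468]
[429.3 319.6 353. ] [ 0.4071 -0.1502  0.0318]
[437.7 453.8 331. ] [ 0.4303 -0.2554  0.0306]
[438.1 184.2 304. ] [ 0.3646 -0.0495  0.0298]
```

View pics/w1.png

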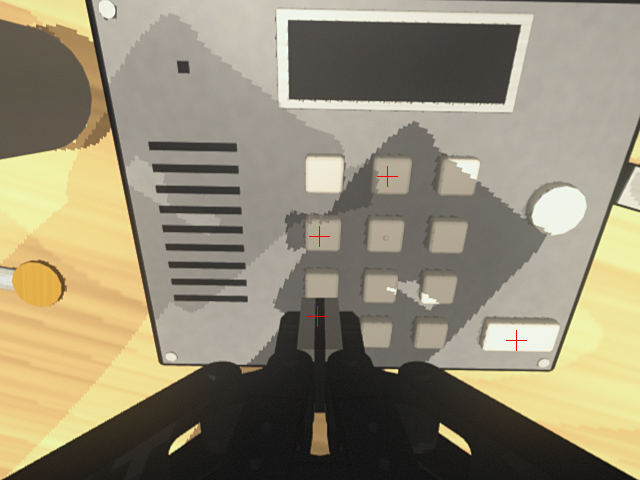

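The wrist view shows key 4 at about (323,234), key 2 at (391,176) and call at (520,334). These are 3–6 px from my projected marks, or about 2 mm. I'll average the two, then descend on key 4.

Emit:
servo_tool([
  [0,0.03,-0.04,-0.3,0],
  [0,0.03,-0.04,-0.7,0],
  [0,0.03,-0.04,-1.1,0],
  [0,0.03,-0.04,-1.5,0],
  [0,0.03,-0.04,-1.9,0],
  [0,0.03,-0.04,-2.1,0],
  [0,0.03,-0.04,-2.25,0],
  [0,0.03,-0.04,-2.35,0],
  [0,0.03,-0.04,-2.35,0],
  [0,0.03,-0.04,-2.35,0],
])

```text
time: 3.35
eef_pos: [0.5697, -0.1024, 0.067]
tcp_rot: [0.989, 0.15, 0.001, 0.001]
contact_force: [0.6, -1.0, 0.3]
opening: 0.002
```

```bash
python3 - <<'E'
from h import *
s=ctrl.get_state();print(s["time"],s["eef_pos"],s["contact_force"])
p=ctrl.read_camera("wrist");save(p,"w2")
E
```

```text
3.35 [ 0.56971439 -0.10240064  0.06704997] [ 0.5686138  -1.04512043  0.30497533]
```

View pics/w2.png

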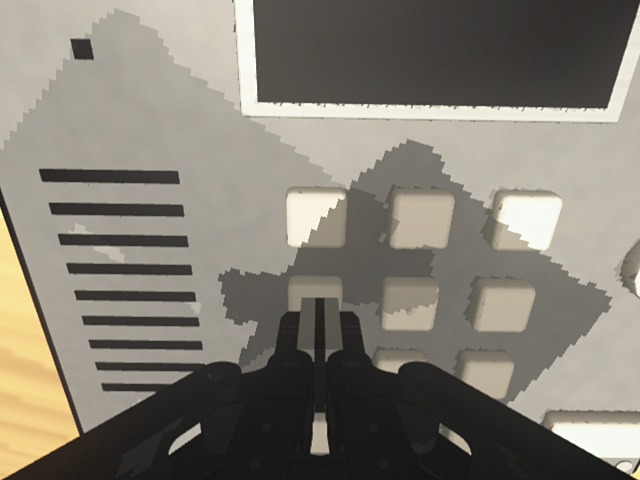

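The fingertip (col 320, row 298) is over key 4 (cols 288–342), about 1–2 mm too far right. I'll correct that and press in gradually.

Emit:
servo_tool([
  [0,-0.03,0.04,0,0],
  [0,-0.03,0.04,-0.05,0],
  [0,-0.03,0.04,-0.1,0],
  [0,-0.03,0.04,-0.14,0],
  [0,-0.03,0.04,-0.17,0],
  [0,-0.03,0.04,-0.2,0],
  [0,-0.03,0.04,-0.22,0],
  [0,-0.03,0.04,-0.24,0],
  [0,-0.03,0.04,-0.24,0],
  [0,-0.03,0.04,-0.24,0],
])

```text
time: 4.23
eef_pos: [0.5689, -0.1006, 0.058]
tcp_rot: [0.989, 0.15, 0.001, 0.001]
contact_force: [-0.8, 1.4, 2.9]
opening: 0.002
```

Emit:
servo_tool([
  [0,0,0,-0.03,0],
  [0,0,0,-0.05,0],
  [0,0,0,-0.07,0],
  [0,0,0,-0.08,0],
  [0,0,0,-0.08,0],
  [0,0,0,-0.08,0],
  [0,0,0,-0.08,0],
  [0,0,0,-0.08,0],
  [0,0,0,-0.08,0],
  [0,0,0,-0.08,0],
])

```text
time: 5.07
eef_pos: [0.5693, -0.1005, 0.0552]
tcp_rot: [0.989, 0.15, 0.002, 0.001]
contact_force: [-0.1, 1.7, 5.3]
opening: -0.002
```

```bash
python3 - <<'E'
from h import *
for i in range(5):
    s=ctrl.get_state();print(s["time"],s["eef_pos"].round(4) if hasattr(s["eef_pos"],'round') else s["eef_pos"],s["contact_force"]); p=ctrl.read_camera("wrist")
save(p,"w3")
E
```

```text
5.0667 [ 0.5693 -0.1005  0.0552] [-0.14054219  1.67377874  5.28370995]
5.1167 [ 0.5693 -0.1005  0.0552] [-0.56627158  2.42756031  5.08745026]
5.1667 [ 0.5693 -0.1005  0.0552] [-0.83215359  1.82286071  4.75451578]
5.2167 [ 0.5693 -0.1006  0.0552] [-0.3593519   1.93839486  4.23355541]
5.2667 [ 0.5693 -0.1005  0.0552] [-0.30670658  2.34747666  4.80669493]
```

About 4.8 N, so roughly 4 mm in. I'll go a hair deeper and then release straight up.

Emit:
servo_tool([
  [0,0,0,-0.03,0],
  [0,0,0,-0.03,0],
  [0,0,0,-0.03,0],
  [0,0,0,-0.03,0],
  [0,0,0,0.1,0],
  [0,0,0,0.3,0],
  [0,0,0,0.6,0],
  [0,0,0,0.7,0],
  [0,0,0,0.7,0],
  [0,0,0,0.7,0],
])

```text
time: 6.15
eef_pos: [0.5695, -0.1007, 0.0838]
tcp_rot: [0.989, 0.15, 0.002, 0.001]
contact_force: [-0.3, 0.6, -0.5]
opening: 0.002
```

```bash
python3 - <<'E'
from h import *
s=ctrl.get_state();print(s["time"],s["eef_pos"],s["contact_force"])
print("to k2",(np.array([.616,-.1265,.0745])-s["eef_pos"])/.04)
E
```

```text
6.15 [ 0.56953977 -0.100738    0.08378427] [-0.33433876  0.55726024 -0.46370563]
to k2 [ 1.16150577 -0.64404999 -0.23210671]
```

Emit:
servo_tool([
  [0,0.3,-0.16,0.1,0],
  [0,0.7,-0.4,0.1,0],
  [0,1,-0.55,0.1,0],
  [0,1.16,-0.64,0.1,0],
  [0,1.16,-0.64,0,0],
  [0,1.16,-0.64,-0.15,0],
  [0,1.16,-0.64,-0.23,0],
  [0,1.16,-0.64,-0.23,0],
  [0,1.16,-0.64,-0.23,0],
  [0,1.16,-0.64,-0.23,0],
])

```text
time: 6.98
eef_pos: [0.6156, -0.126, 0.0745]
tcp_rot: [0.989, 0.15, 0.002, 0.001]
contact_force: [0.5, -0.1, -0.4]
opening: -0.001
```

```bash
python3 - <<'E'
from h import *
s=ctrl.get_state();print(s["time"],s["eef_pos"],s["contact_force"])
p=ctrl.read_camera("wrist");save(p,"w4")
E
```

```text
6.9833 [ 0.6155714  -0.12604959  0.07445931] [ 0.47635678 -0.14536885 -0.35128938]
```

View pics/w4.png

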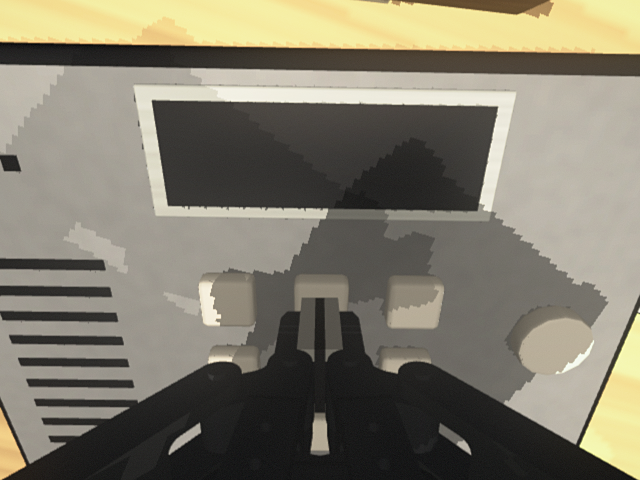

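The fingertip (col 320) is centred on key 2 (cols 294–348). Pressing.

Emit:
servo_tool([
  [0,0,0,-0.1,0],
  [0,0,0,-0.2,0],
  [0,0,0,-0.25,0],
  [0,0,0,-0.29,0],
  [0,0,0,-0.32,0],
  [0,0,0,-0.34,0],
  [0,0,0,-0.34,0],
  [0,0,0,-0.34,0],
  [0,0,0,-0.34,0],
  [0,0,0,-0.34,0],
])

```text
time: 7.87
eef_pos: [0.6165, -0.1261, 0.0618]
tcp_rot: [0.989, 0.15, 0.003, 0.002]
contact_force: [0.5, 1.5, 5.2]
opening: -0.001
```

```bash
python3 - <<'E'
from h import *
for i in range(5):
    s=ctrl.get_state();print(s["time"],s["eef_pos"],s["contact_force"]); p=ctrl.read_camera("wrist")
E
```

```text
7.8667 [ 0.61647706 -0.1260811   0.06179207] [0.50500065 1.48661521 5.19480505]
7.9167 [ 0.61649227 -0.12607289  0.06178912] [1.15898535 2.65367776 5.53600743]
7.9667 [ 0.61649984 -0.12607318  0.06179142] [0.95340698 1.80121023 5.62814773]
8.0167 [ 0.61650034 -0.12607491  0.06180186] [0.73178324 2.37805693 5.63343507]
8.0667 [ 0.61648392 -0.12611746  0.06178481] [1.7241201  2.41840654 4.82100066]
```

About 5.4 N, so key 2 is about 5 mm in. Releasing upward.

Emit:
servo_tool([
  [0,0,0,0.1,0],
  [0,0,0,0.3,0],
  [0,0,0,0.6,0],
  [0,0,0,0.9,0],
  [0,-0.3,-0.5,1,0],
  [0,-0.7,-1.1,1,0],
  [0,-1.2,-1.8,1,0],
  [0,-1.7,-2.5,1,0],
  [0,-2.04,-3.2,1,0],
  [0,-2.04,-3.2,1,0],
])

```text
time: 8.95
eef_pos: [0.5329, -0.2586, 0.1031]
tcp_rot: [0.989, 0.148, 0.003, 0.003]
contact_force: [0.3, -0.1, 0.2]
opening: -0.002
```

```bash
python3 - <<'E'
from h import *
s=ctrl.get_state();print(s["time"],s["eef_pos"],s["contact_force"])
print("to call",(np.array([.535,-.254,.0590])-s["eef_pos"])/.04)
E
```

```text
8.95 [ 0.53293605 -0.25857611  0.10308347] [ 0.29553183 -0.06222772  0.23279965]
to call [ 0.05159865  0.1144027  -1.10208664]
```

Emit:
servo_tool([
  [0,0.05,0.06,-0.2,0],
  [0,0.05,0.1,-0.5,0],
  [0,0.05,0.1,-0.8,0],
  [0,0.05,0.1,-1,0],
  [0,0.05,0.1,-1.1,0],
  [0,0.05,0.1,-1.1,0],
  [0,0.05,0.1,-1.1,0],
  [0,0.05,0.1,-1.1,0],
  [0,0.05,0.1,-1.1,0],
  [0,0.05,0.1,-1.1,0],
])

```text
time: 9.78
eef_pos: [0.5354, -0.2548, 0.0598]
tcp_rot: [0.989, 0.148, 0.004, 0.003]
contact_force: [0.1, 0.9, 0.4]
opening: 0.003
```

```bash
python3 - <<'E'
from h import *
s=ctrl.get_state();print(s["time"],s["eef_pos"],s["contact_force"])
p=ctrl.read_camera("wrist");save(p,"w5")
E
```

```text
9.7833 [ 0.53541307 -0.25479468  0.05977622] [0.1131373  0.92830994 0.3674615 ]
```

View pics/w5.png

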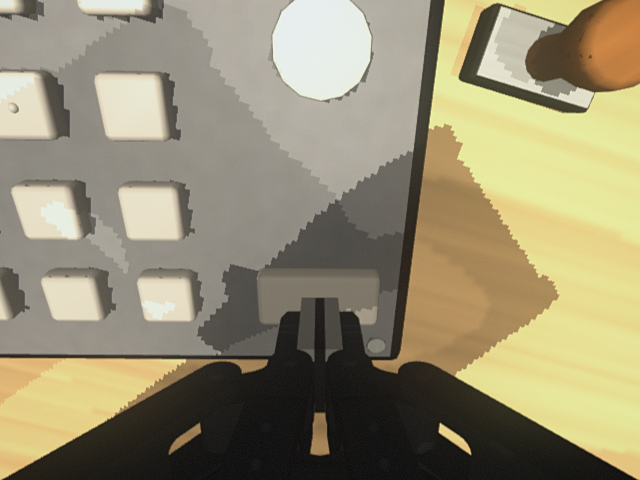

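The fingertip (col 320, row 298) is centred on the call bar (cols 257–379). Pressing.

Emit:
servo_tool([
  [0,0,0,-0.1,0],
  [0,0,0,-0.2,0],
  [0,0,0,-0.25,0],
  [0,0,0,-0.28,0],
  [0,0,0,-0.31,0],
  [0,0,0,-0.33,0],
  [0,0,0,-0.35,0],
  [0,0,0,-0.36,0],
  [0,0,0,-0.36,0],
  [0,0,0,-0.36,0],
])

```text
time: 10.67
eef_pos: [0.5353, -0.2546, 0.0455]
tcp_rot: [0.989, 0.148, 0.004, 0.003]
contact_force: [-0.9, 2.8, 3.7]
opening: -0.001
```

```bash
python3 - <<'E'
from h import *
for i in range(4):
    s=ctrl.get_state();print(s["time"],s["eef_pos"],s["contact_force"]); p=ctrl.read_camera("wrist")
E
```

```text
10.6667 [ 0.53529296 -0.25460135  0.04547465] [-0.88148505  2.80079205  3.69204357]
10.7167 [ 0.53530854 -0.2545766   0.04544765] [-0.30254409  1.53805178  3.28251967]
10.7667 [ 0.53530442 -0.2546002   0.04541749] [-1.04986106  2.5463822   3.5456299 ]
10.8167 [ 0.53532188 -0.25460383  0.04542098] [-1.90857376  1.95279571  3.25425384]
```

About 3.5 N isn't deep enough, so I'll go roughly 2.5 mm further.

Emit:
servo_tool([
  [0,0,0,-0.02,0],
  [0,0,0,-0.04,0],
  [0,0,0,-0.06,0],
  [0,0,0,-0.07,0],
  [0,0,0,-0.07,0],
  [0,0,0,-0.07,0],
  [0,0,0,-0.07,0],
  [0,0,0,-0.07,0],
  [0,0,0,-0.07,0],
  [0,0,0,-0.07,0],
])

```text
time: 11.7
eef_pos: [0.5357, -0.2545, 0.0429]
tcp_rot: [0.989, 0.148, 0.004, 0.003]
contact_force: [-1.7, 2.8, 5.1]
opening: 0.001
```

```bash
python3 - <<'E'
from h import *
for i in range(4):
    s=ctrl.get_state();print(s["time"],s["eef_pos"],s["contact_force"]); p=ctrl.read_camera("wrist")
E
```

```text
11.7 [ 0.53566767 -0.254537    0.04291276] [-1.67345595  2.77126876  5.06788714]
11.75 [ 0.5356708  -0.2545552   0.04293912] [-0.91242691  3.43876098  5.07004229]
11.8 [ 0.53568439 -0.25450111  0.04293303] [-2.08130471  3.35817869  6.28085327]
11.85 [ 0.53567465 -0.25453754  0.04291992] [-1.59363907  3.29844852  4.50922045]
```

~5.2 N, so about 4.8 mm in. I'll release upward, back off, and check the scene.

Emit:
servo_tool([
  [0,0,0,0.1,0],
  [0,0,0,0.3,0],
  [0,0,0,0.7,0],
  [0,0,0,1.3,0],
  [0,0,0,2,0],
  [0,0,0,2.8,0],
  [0,-0.5,-0.6,3.4,0],
  [0,-1.2,-1.4,4,0],
  [0,-2,-2.2,4,0],
  [0,-2,-2.2,4,0],
])

```text
time: 12.73
eef_pos: [0.4537, -0.3472, 0.206]
tcp_rot: [0.989, 0.146, 0.005, 0.007]
contact_force: [0.5, -0.6, -0.4]
opening: 0.003
```

```bash
python3 - <<'E'
from h import *
p=ctrl.read_camera("top");save(p,"top1");a=cv2.imread("pics/top0.png")[:,:,::-1]
m=ctrl.masks_of(p,"station")[0]["region"].astype(np.uint8);print(cv2.minAreaRect(cv2.findNonZero(m)))
for b in blobs(p,cv2.erode(m,np.ones((9,9)))>0,133,25,900): print(np.round(b,1))
for q in("mug","parcel","stamp","keyring"):
    r=ctrl.landmark_of(p,q);print(q,r[0]["centre"] if r else None)
s=ctrl.get_state();print(s["time"],s["eef_pos"],s["contact_force"])
E
```

```text
((425.5508728027344, 254.52078247070312), (133.61399841308594, 160.7699737548828), 75.35261535644531)
[206.2 418.  323. ]
[232.7 448.4 119. ]
[234.2 483.3 200. ]
[238.  428.7 119. ]
[243.3 408.6 118. ]
[252.6 453.4 115. ]
[257.8 433.6 115. ]
[263.1 413.7 116. ]
[272.5 458.3 112. ]
[277.7 438.5 114. ]
[283.4 495.3 268. ]
[283.  418.7 116. ]
[291.9 462.6  99. ]
[297.4 443.3 111. ]
[302.7 423.7 113. ]
mug [246.2, 300.6]
parcel None
stamp [227.9, 517.7]
keyring [321.1, 304.8]
13.0333 [ 0.45618088 -0.34137713  0.20197401] [-0.01106256  0.1443498   0.21552326]
```

View pics/top1.png

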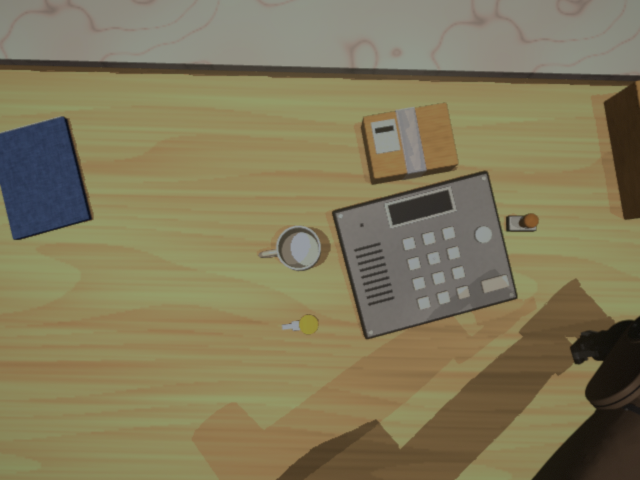

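The station's corners and keys are within about 0.4 px of where they started, the neighbouring objects look unmoved, and the arm is clear. Handing in.

```bash
python3 -c "
from plant import ctrl
print(ctrl.sign_off())"
```

```text
the job is handed in; nothing more can be done
None
```

I rang flat 42: pressed 4, then 2, then the call bar with the closed fingertip, lifting clear after each, and handed the job in at about 13 s of the 42 s allowed. The sign-off gives no verdict.

- **Depth:** I could only judge depth from the measured push force, which varied by about 1 N.

| Key | Push force | Estimated travel |
|---|---|---|
| 4 | about 4.8 N, then about 1 mm further | 4–5 mm |
| 2 | about 5.4 N | 5 mm |
| call | about 5.2 N | 5 mm |

- **Call bar:** The first push reached only about 3.5 N, just short of a press. I went deeper in the same stroke, without releasing.
- **Other keys:** Before each press, the wrist picture showed the fingertip on the right key and clear of its neighbours. I moved 1–2 mm to centre it on key 4.
- **Last check from above:** The station and every key were within about 0.4 pixel (under 1 mm) of the first picture. The exception was the display frame, whose measured outline shifted because of the arm's shadow.
- **Objects beside it:** By eye the mug, parcel, stamp and key look unmoved. The detector missed the parcel in the last picture, so its position rests on my view alone.

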